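# Unhook the coupler plate and lay it in the shielded test box

## Task

Take the antenna coupler plate off the sloped stand: slide it up the slope until its keyholes are free of the two stud heads, then lift it off. Lay it flat on the floor of the open shielded box, handle up, setting it down without dropping it and letting go. Leave everything else on the bench where it is.

Things in the scene. Friction and masses are not known exactly. Their poses are not given: they have to be found in the camera images.
- plate_handle (a point): Centre of the handle bar of the loose coupler plate: bare aluminium, 120 (its x) x 150 (y) x 6 mm, two white strips, about 0.36 kg (varies). Its black handle bar runs along plate x: 80 long, 12 wide, 22 tall, top 61 mm over the plate's underside, on a 12 mm post near each end. This point is 50 mm over the centre of the underside; plate z points out of the handle side.
- keyhole_left (a point): Centre of the wide end of the plate's +y keyhole, level with its underside: at -10, +50, -50 mm from the handle point in plate axes; the other keyhole is its mirror at y = -50. Wide end: eight-sided, 24 mm across; from it a slot 10 mm wide runs towards plate +x (up the slope while hung), its closed end 28.5 mm from this point.
- studs_mid (a point): Point on the face of the fixed stand's dark steel panel (200 x 190 mm), midway between its two headed studs, 84 mm above the bench. The panel slopes 30 degrees, low edge towards the robot: x points up the slope, y along the stud row, z out of the face. The stand is left or right, turned a little. Hung, the handle point is at x = -15, z = 50 mm here; free to lift along z at x = +10.
- stud_left (a point): Foot of the +y stud, on the panel face (the other is 100 mm away at -y). Shank 7 mm diameter, 8.5 mm long, then a head 17 mm diameter with its top 13.5 mm off the face. While hung the shank lies at the closed end of the plate's slot and the head holds the plate on; the plate comes off when this point meets the centre of the keyhole's wide end.
- box_floor (a point): Centre of the inner floor of the shielded box: low, open, blue-grey painted, fixed, on the other side from the stand. Floor 194 (x) x 244 (y) mm, 24 mm above the bench, z up; walls 8 thick, rim 46 mm above the floor. Its foam-lined lid lies open on the far (+x) side, rising to 0.17 m above the bench. With the plate flat in it, the handle point is 50 mm above this point.
- phone: Bystander: black phone 150 x 72 x 8 mm lying on the bench in the middle, far; origin under its centre.
- attenuator_a: Bystander: brass and steel coaxial attenuator standing upright between box and stand, 26 mm diameter, 42 tall; origin under its centre.
- attenuator_b: Bystander: a second, identical attenuator a little farther out.
- screwdriver: Bystander: screwdriver 150 mm long lying in the middle, near the robot.
- mug: Bystander: white mug 80 mm diameter, 90 tall, on the left; origin under its centre.
- splitter: Bystander: aluminium power splitter 70 x 50 x 22 mm with brass connectors, on the left; origin under its centre.
- cal_case: Bystander: dark wooden case 200 x 120 x 60 mm, on the right; origin under its centre.
Mind the look-alikes: they are no part of the job. Leave any blue or red look-alike of the part that bears plate_handle alone.

How it is judged:
By the outcome, as a careful person would: the job done as asked, in the order asked, and still so for the second after the job is handed in, with the robot touching nothing.
It also fails if it takes over 48 s, if anything falls off the work surface, if the arm or the gripper's body presses on something with over 40 N, if the wrist force passes 120 N, or if a joint passes its speed limit or range.

## Robot

A 6-joint arm with a two-finger parallel gripper is mounted at the origin on the work surface. World frame = base frame: x ahead of the robot, y to its left, z up, the work surface at z = 0. Lengths are in mm, angles in rad, forces in N, time in s.
With the tool pointing down it reaches from about 350 to 875 mm from the base axis. Payload 4.2 kg.
Tool frame: the origin (TCP) lies at the very end of the fingers, on their centre line; the grasp point (between the pads) lies 19 mm behind it; z points along the fingers, y is the line along which they close (so a half turn about z gives the same grasp; the last joint's range is limited). The gripper opens to 85 mm and grips with 20 to 120 N. Pads are 22 mm wide; open, the fingers measure 114 mm over their backs; the gripper's body (76 mm by 85 mm) begins 54 mm behind the grasp point. The pads swing forward as they close: fully open they stand 13 mm farther back than shut.
Start: joints at [-1.08, 0.385, 0.008, 0, -1.194, -0.259], TCP at [143.599, -608.259, 231.312] pointing down, gripper open.
Joint ranges: [-3.14, 3.14], [-1.21, 2.06], [-1.07, 1.41], [-3.16, 2.05], [-2.99, -0.16], [-3.1, 3.1]. Speed limits (rad/s): [2.79, 2.79, 3.14, 3.14, 3.14, 3.14].

## Interface

Orientations are given as a unit quaternion [x, y, z, w].
In Python, from bench import arm, optics gives the robot as it stands. The module is installed in compiled form; this text tells all that it offers.
- The arm moves only by the tool step_arm, never from a script. Its argument "motion" is a list of rows, each an object with "dr": the turn, a rotation vector about the tool's x, y, z in units of 8 degrees (1.0 is 8 degrees), a list of three; "slide": the shift along the tool's x, y, z in mm, a list of three; "jaw": the finger opening in mm, from 0 to 85.4. A call has exactly 8 rows; each row is the pose to reach, as a shift and turn from the pose commanded when the call began, along the tool's axes at that moment; what a row does not reach only later rows make up. A row lasts 1/8 s, in which the tool goes at most 62.5 mm and 10.7 degrees, less where a joint would pass 70% of its speed; a pose out of reach is approached as far as the arm can. A call with a gripper value outside its range is refused whole. The fingers move at their own pace and stop on an object; the grip force is fixed at half the most. Time passes only in rows, so rows that repeat a pose let the fingers close, or fill a call up. It gives the time, the measured TCP pose, the force, the opening and the grip force at its end, in the units of the state.
- arm.read_state(): the state, without advancing time (a new reading comes with each control period).
- optics.get_image(name): name is "side" or "top"; returns the picture (384x512x3 uint8, blue, green, red); there is no depth.
- optics.camera_info(name): a dict with "camera_matrix" (3x3 intrinsics, pixels), "k1" (the pictures are not rectified: a ray, as slopes to the right and down, at radius r is drawn at 1 + k1 r^2 times it, then the intrinsics apply), "view" (4x4, takes a point from world to camera coordinates). Camera axes: x right, y up, looking along -z (the intrinsics and any distortion apply to the point x, -y, -z); pixel columns grow to the right and rows downward; lengths in mm; the calibration is good to about 2 mm. A picture is of the moment at which its call begins. camera_info takes no time and is no camera call.
- arm.job_done(): hands the job in; it is judged then, once.
The state is a dict: "clock": time; "joints": joint angles; "joint_vel": joint speeds; "joint_efforts": joint torques, N m; "position": TCP position; "ee_rot": TCP orientation; "contact_force": force on the tool from outside, world axes, zero at the start; "wrist_torque": the same for the moment, N m; "gripper_width": finger opening in mm; "grasp_force": force on a finger pad.
Only numpy, scipy, OpenCV 4.12 (cv2) and the standard library are available. Lean on these libraries where they do the work, as an engineer would, in place of code of your own. Each camera call takes 0.05 s, during which the arm holds its last target. There are 200 camera calls.

## Working session

There is one attempt and no reset: what is moved stays moved. The work goes in short steps, Python scripts to look and compute and a tool call to move; the robot and the scene stay as the last step left them, time stands still between calls to the robot, and variables do not carry over. Pictures are saved under pics/ and viewed, at most 10 in all, crops included, and the job is handed in when it is done.

Besides the shell and the picture viewer there is one more tool, called in YAML: its name, and indented under it one key for each argument. step_arm: Moves the arm, as the interface text tells. Its arguments: {"type":"object","properties":{"motion":{"type":"array","items":{"type":"object","properties":{"dr":{"type":"array","items":{"type":"number"}},"slide":{"type":"array","items":{"type":"number"}},"jaw":{"type":"number"}}}}},"required":["motion"]}

```bash
mkdir -p pics
cat > h.py <<'E'
import numpy as np, cv2
from scipy.spatial.transform import Rotation as R
from bench import arm, optics
def ray(name,u,v):
    c=optics.camera_info(name);K=np.array(c["camera_matrix"]);k=c["k1"];V=np.array(c["view"])
    d=np.array([(u-K[0,2])/K[0,0],(v-K[1,2])/K[1,1]]);s=d.copy()
    for _ in range(30): s=d/(1+k*(s@s))
    Rm=V[:3,:3];o=-Rm.T@V[:3,3];w=Rm.T@np.array([s[0],-s[1],-1.]);return o,w
def atz(name,u,v,z):
    o,w=ray(name,u,v);return o+w*(z-o[2])/w[2]
def proj(name,p):
    c=optics.camera_info(name);K=np.array(c["camera_matrix"]);V=np.array(c["view"])
    q=V[:3,:3]@np.asarray(p,float)+V[:3,3];s=np.array([q[0],-q[1]])/-q[2];s=s*(1+c["k1"]*(s@s))
    return np.array([K[0,0]*s[0]+K[0,2],K[1,1]*s[1]+K[1,2]])
def tri(a,b):
    o1,w1=ray("top",*a);o2,w2=ray("side",*b)
    t=np.linalg.lstsq(np.c_[w1,-w2],o2-o1,rcond=None)[0];p,q=o1+w1*t[0],o2+w2*t[1];return (p+q)/2,np.linalg.norm(p-q)
def snap(name,f,crop=None,s=1):
    im=optics.get_image(name)
    if crop: x0,y0,x1,y1=crop;im=im[y0:y1,x0:x1]
    cv2.imwrite("pics/"+f,cv2.resize(im,None,fx=s,fy=s,interpolation=cv2.INTER_CUBIC))
E
python3 - <<'E'
from h import *
snap("top","t0.png",s=1.5);snap("side","s0.png",s=1.5)
for n in("top","side"):
    c=optics.camera_info(n);print(n,c["camera_matrix"],c["k1"]);o,w=ray(n,256,192);print(o,w)
E
```

```text
top [[463.96227745   0.         253.43159893]
 [  0.         463.96227745 185.38243373]
 [  0.           0.           1.        ]] -0.06486445619333914
[ 237.23480908  -18.23087496 1571.44911149] [ 0.18500607  0.0064287  -0.98283545]
side [[441.66763665   0.         252.4705347 ]
 [  0.         441.66763665 188.65044601]
 [  0.           0.           1.        ]] 0.010853333580351801
[ 185.10095826 1244.27419704  914.85236761] [ 0.22781845 -0.81455017 -0.53359924]
```

View pics/t0.png

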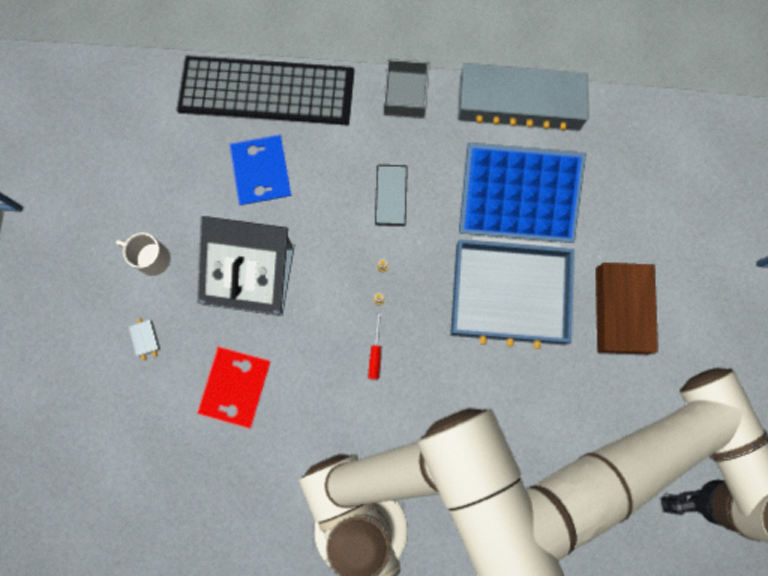

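View pics/s0.png

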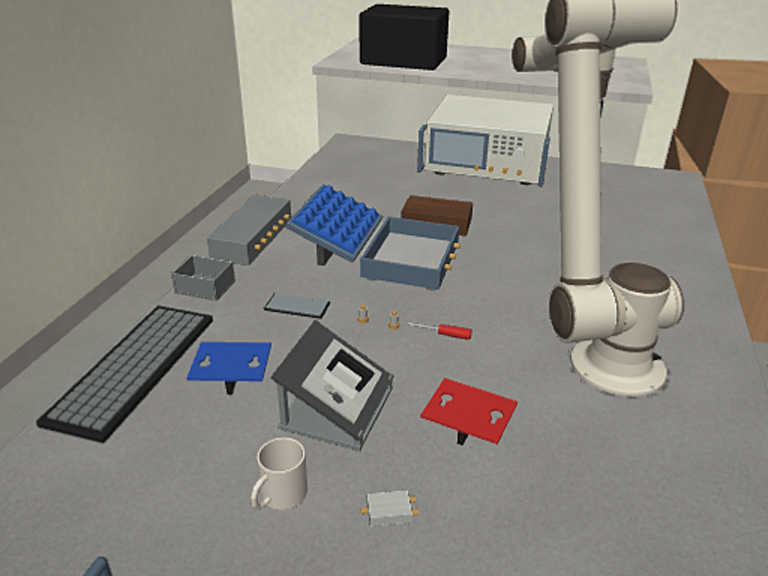

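Top view, in 1.5x pixels: the coupler plate candidates are bare aluminium on the stand (240,275), blue (260,170) and red (234,387). I choose the aluminium one. The box is at (513,292). Next is a close crop from both cameras.

Run:
```python
from h import *
a=optics.get_image("top")[138:218,122:206];b=optics.get_image("side")[208:304,172:272]
f=lambda i:cv2.resize(i,(i.shape[1]*400//i.shape[1],i.shape[0]*400//i.shape[1]),interpolation=cv2.INTER_CUBIC)
a,b=f(a),f(b);H=max(a.shape[0],b.shape[0])
o=np.zeros((H,800,3),np.uint8);o[:a.shape[0],:400]=a;o[:b.shape[0],400:]=b;cv2.imwrite("pics/c1.png",o);print(a.shape,b.shape)
```

```text
(380, 400, 3) (384, 400, 3)
```

View pics/c1.png

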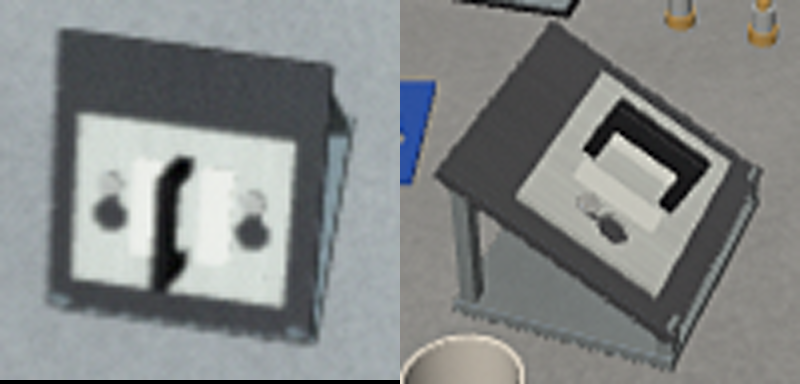

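```bash
cat > fit.py <<'E'
from h import *
from scipy.optimize import least_squares
T=np.array([(80,112),(297,140),(283,306),(70,280)])
S=np.array([(116,198),(203,70),(330,163),(256,298)])
T=(T+.5)/4.762-.5+[122,138]; S=(S+.5)/4-.5+[172,208]
C=lambda x0,z:np.array([[x0+60,75,z],[x0+60,-75,z],[x0-60,-75,z],[x0-60,75,z]])
def Rs(y): return R.from_euler('z',y)*R.from_euler('y',-np.pi/6)
def res(p):
    W=Rs(p[2]).apply(C(-15,6))+[p[0],p[1],p[3]]
    return np.r_[[proj("top",w)-t for w,t in zip(W,T)],[proj("side",w)-t for w,t in zip(W[[0,1,2,3]],S)]].ravel()
s=least_squares(res,[450,250,0,84]);print(s.x,s.fun.round(1))
s2=least_squares(lambda p:res(np.r_[p,84]),[450,250,0]);print(s2.x,s2.fun.round(1))
x,y,yw=s2.x; print("handle",Rs(yw).apply([-15,0,50])+[x,y,84], Rs(yw).apply([10,0,50])+[x,y,84])
B=np.array([(457,240),(574,247),(571,344),(451,334)]);B=(B+.5)/1.5-.5
bc=np.array([[105,130],[105,-130],[-105,-130],[-105,130]])
def rb(p):
    W=np.c_[R.from_euler('z',p[2]).apply(np.c_[bc,np.zeros(4)])[:,:2]+p[:2],np.full(4,70.)]
    return np.ravel([proj("top",w)-t for w,t in zip(W,B)])
b=least_squares(rb,[500,-300,0]);print("box",b.x,b.fun.round(1))
E
python3 fit.py; python3 -c "
from h import *
s=arm.read_state();print(s)"
```

```text
[ 5.42005189e+02  3.08974793e+02 -5.56310126e-02  8.24519365e+01] [-0.1  0.2 -0.5  0.4 -0.1 -0.   0.5 -0.7  0.1 -0.7 -0.4  0.8 -0.1  0.5
  0.4 -0.6]
[ 5.41683069e+02  3.09398934e+02 -5.56106753e-02] [-0.4  0.2 -0.7  0.4 -0.3 -0.   0.3 -0.7  0.2 -1.1 -0.3  0.5 -0.   0.2
  0.4 -0.8]
handle [503.75141608 311.51051645 119.80127019] [525.368582   310.30713049 132.30127019]
box [ 5.37721136e+02 -2.92139260e+02  4.23095778e-03] [ 0.1  0.  -0.6  1.3 -0.1 -1.   0.6 -0.3]
{'clock': 0.2, 'joints': array([-1.08041167e+00,  3.85286333e-01,  7.14894433e-03, -2.38910435e-04,
       -1.19394115e+00, -2.58630532e-01]), 'joint_vel': array([-0.00057506, -0.00315097,  0.00465882,  0.00258267, -0.0005071 ,
        0.00017773]), 'joint_efforts': array([-5.37752458e-04, -3.92165852e+01,  1.88354892e+01,  4.18352187e+00,
       -3.58421355e-03, -8.92335549e-06]), 'position': array([ 143.5106069 , -607.96842541,  230.62805975]), 'ee_rot': array([-1.15574151e-01,  9.93298642e-01,  6.37290048e-04, -1.31177585e-04]), 'contact_force': array([-0.39720867,  0.44757846,  0.29487487]), 'wrist_torque': array([ 0.02737142, -0.00680969, -0.01864987]), 'grasp_force': 0.0, 'gripper_width': 85.28476999575778}
```

```bash
cat > plan.py <<'E'
# plan(wps): wps=[(pos,Rot,nrows)] from commanded pose (cmd.npz) -> 8 rows in tool axes
from h import *
def cmd():
    c=np.load("cmd.npz");return c["p"],R.from_quat(c["q"])
def apply(slide,dr):
    p,r=cmd();np.savez("cmd.npz",p=p+r.apply(slide),q=(r*R.from_rotvec(np.radians(8*np.array(dr)))).as_quat())
def plan(wps):
    p0,r0=cmd();p,r=p0,r0
    for P,Q,n in wps:
        d=(r.inv()*Q).as_rotvec()
        for i in range(1,n+1):
            f=i/n;pp=p+(P-p)*f;rr=r*R.from_rotvec(d*f)
            print((r0.inv().apply(pp-p0)).round(0).tolist(),np.round(np.degrees((r0.inv()*rr).as_rotvec())/8,2).tolist())
        p,r=np.array(P),Q
def panel():
    return np.array([541.7,309.4,84.]),R.from_euler('z',-.0556)*R.from_euler('y',-np.pi/6)
FL=R.from_matrix(np.diag([-1.,1,-1]))
E
python3 - <<'E'
from plan import *
s=arm.read_state()
np.savez("cmd.npz",p=[143.599,-608.259,231.312],q=s["ee_rot"])
o,r=panel();Q=r*FL
A=np.array([430,-230,300.]);_,r0=cmd();plan([(A,r0,8)])
np.savez("cmd.npz",p=A,q=s["ee_rot"]);print()
B=o+r.apply([-15,0,131.]);print(B,Q.as_quat());plan([(B,Q,8)])
E
```

```text
[-46.0, 38.0, -9.0] [0.0, 0.0, 0.0]
[-91.0, 76.0, -17.0] [0.0, 0.0, 0.0]
[-137.0, 113.0, -26.0] [0.0, 0.0, 0.0]
[-183.0, 151.0, -34.0] [0.0, 0.0, 0.0]
[-228.0, 189.0, -43.0] [0.0, 0.0, 0.0]
[-274.0, 227.0, -51.0] [0.0, 0.0, 0.0]
[-320.0, 265.0, -60.0] [0.0, 0.0, 0.0]
[-366.0, 302.0, -68.0] [0.0, 0.0, 0.0]

[463.3309087  313.76181705 189.9493279 ] [ 0.02684928  0.9655526  -0.00719424  0.25871904]
[-20.0, 65.0, 14.0] [0.07, -0.47, 0.25]
[-39.0, 130.0, 28.0] [0.14, -0.93, 0.5]
[-59.0, 196.0, 42.0] [0.21, -1.4, 0.75]
[-79.0, 261.0, 55.0] [0.27, -1.86, 1.0]
[-98.0, 326.0, 69.0] [0.34, -2.33, 1.25]
[-118.0, 391.0, 83.0] [0.41, -2.79, 1.51]
[-138.0, 456.0, 97.0] [0.48, -3.26, 1.76]
[-157.0, 521.0, 111.0] [0.55, -3.73, 2.01]
```

step_arm:
  motion:
    - {"slide":[-46,38,-9],"dr":[0,0,0],"jaw":85}
    - {"slide":[-91,76,-17],"dr":[0,0,0],"jaw":85}
    - {"slide":[-137,113,-26],"dr":[0,0,0],"jaw":85}
    - {"slide":[-183,151,-34],"dr":[0,0,0],"jaw":85}
    - {"slide":[-228,189,-43],"dr":[0,0,0],"jaw":85}
    - {"slide":[-274,227,-51],"dr":[0,0,0],"jaw":85}
    - {"slide":[-320,265,-60],"dr":[0,0,0],"jaw":85}
    - {"slide":[-366,302,-68],"dr":[0,0,0],"jaw":85}

```text
clock: 1.2
position: [431.2, -228.5, 299.8]
ee_rot: [-0.116, 0.993, -0.0, 0.0]
contact_force: [0.5, -1.0, -0.5]
gripper_width: 85.1
grasp_force: 0.0
```

step_arm:
  motion:
    - {"slide":[-17,56,0],"dr":[0.07,-0.47,0.25],"jaw":85}
    - {"slide":[-34,112,0],"dr":[0.14,-0.93,0.5],"jaw":85}
    - {"slide":[-51,168,0],"dr":[0.21,-1.4,0.75],"jaw":85}
    - {"slide":[-68,224,5],"dr":[0.27,-1.86,1.0],"jaw":85}
    - {"slide":[-85,280,10],"dr":[0.34,-2.33,1.25],"jaw":85}
    - {"slide":[-102,336,15],"dr":[0.41,-2.79,1.51],"jaw":85}
    - {"slide":[-119,392,20],"dr":[0.48,-3.26,1.76],"jaw":85}
    - {"slide":[-136,448,25],"dr":[0.55,-3.73,2.01],"jaw":85}

```text
clock: 2.2
position: [460.3, 233.8, 276.9]
ee_rot: [0.023, 0.966, -0.008, 0.258]
contact_force: [1.3, 0.5, 0.7]
gripper_width: 84.9
grasp_force: 0.0
```

Run:
```python
from plan import *
np.savez("cmd.npz",p=[430,-230,300.],q=cmd()[1].as_quat());apply([-136,448,25],[.55,-3.73,2.01])
s=arm.read_state();print(cmd()[0],s["position"],cmd()[1].as_quat(),s["ee_rot"])
o,r=panel();plan([(o+r.apply([-15,0,90.]),r*FL,5)])
```

```text
[459.49617977 237.28783944 275.56538328] [460.25530768 233.76165693 276.87125345] [ 0.02701432  0.96547211 -0.00733429  0.25899813] [ 0.02287316  0.96573685 -0.00757143  0.25840246]
[9.0, 15.0, 23.0] [-0.0, 0.0, -0.0]
[17.0, 31.0, 46.0] [-0.0, 0.0, -0.0]
[26.0, 46.0, 69.0] [-0.0, 0.0, -0.0]
[35.0, 61.0, 92.0] [-0.0, 0.0, -0.0]
[43.0, 77.0, 115.0] [-0.0, 0.0, -0.0]
```

step_arm:
  motion:
    - {"slide":[9,15,23],"dr":[0,0,0],"jaw":60}
    - {"slide":[17,31,46],"dr":[0,0,0],"jaw":60}
    - {"slide":[26,46,69],"dr":[0,0,0],"jaw":60}
    - {"slide":[35,61,92],"dr":[0,0,0],"jaw":60}
    - {"slide":[43,77,115],"dr":[0,0,0],"jaw":60}
    - {"slide":[43,77,115],"dr":[0,0,0],"jaw":60}
    - {"slide":[43,77,115],"dr":[0,0,0],"jaw":60}
    - {"slide":[43,77,115],"dr":[0,0,0],"jaw":60}

```text
clock: 3.2
position: [507.0, 299.2, 191.2]
ee_rot: [0.01, 0.976, -0.006, 0.217]
contact_force: [0.2, 0.7, -1.3]
gripper_width: 60.2
grasp_force: 0.0
```

Run:
```python
from plan import *
apply([43,77,115],[0,0,0]);s=arm.read_state()
o,r=panel();print("cmd err",cmd()[0]-s["position"]);print("in panel",r.inv().apply(s["position"]-o), np.degrees((FL.inv()*r.inv()*R.from_quat(s["ee_rot"])).as_rotvec()))
snap("side","s2.png",(160,150,290,310),3.7)
```

```text
cmd err [-22.94183354  13.83660732 -36.71793002]
in panel [ 24.12194178 -12.1376265  109.8447168 ] [-0.50129996  4.89062463 -1.89687333]
```

View pics/s2.png

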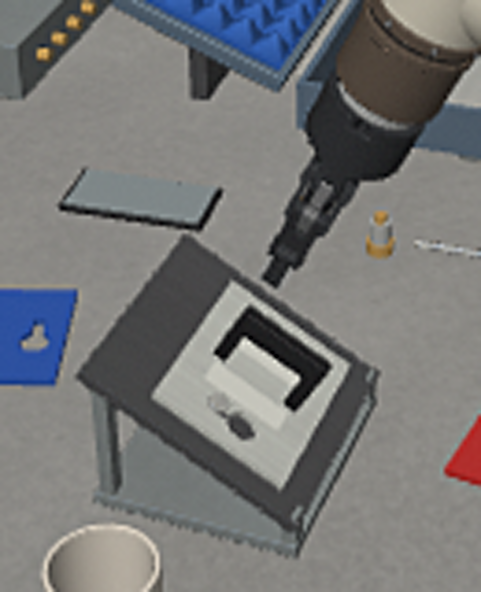

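Run:
```python
from plan import *
s=arm.read_state();print(s["joints"].round(3),s["joint_vel"].round(3),s["position"])
```

```text
[ 0.925  0.211 -0.65   0.709 -0.565 -3.096] [ 0.001  0.003  0.002 -0.     0.     0.001] [507.0636529  299.19162991 191.23282   ]
```

j6 is at its range end (-3.1), so I'll use the half-turn grasp and rotate about tool -z.

step_arm:
  motion:
    - {"slide":[0,0,-20],"dr":[0,0,-1.3],"jaw":60}
    - {"slide":[0,0,-40],"dr":[0,0,-2.6],"jaw":60}
    - {"slide":[0,0,-40],"dr":[0,0,-3.9],"jaw":60}
    - {"slide":[0,0,-40],"dr":[0,0,-5.2],"jaw":60}
    - {"slide":[0,0,-40],"dr":[0,0,-6.5],"jaw":60}
    - {"slide":[0,0,-40],"dr":[0,0,-7.8],"jaw":60}
    - {"slide":[0,0,-40],"dr":[0,0,-9.1],"jaw":60}
    - {"slide":[0,0,-40],"dr":[0,0,-10.4],"jaw":60}

```text
clock: 4.25
position: [490.1, 299.9, 227.3]
ee_rot: [-0.643, 0.735, -0.149, 0.158]
contact_force: [0.3, -0.3, 0.3]
gripper_width: 60.2
grasp_force: 0.0
```

Run:
```python
from plan import *
s=arm.read_state();print(s["joints"].round(3),s["joint_vel"].round(3),s["position"],s["ee_rot"])
o,r=panel();print("in panel",r.inv().apply(s["position"]-o), np.degrees((FL.inv()*r.inv()*R.from_quat(s["ee_rot"])).as_rotvec()))
apply([0,0,-40],[0,0,-10.4]);print("cmd",cmd()[0],cmd()[1].as_quat())
```

```text
[ 0.975  0.153 -0.604  0.619 -0.668 -1.573] [2.000e-03 1.000e-03 1.000e-03 0.000e+00 1.000e-03 1.438e+00] [490.13885457 299.86954788 227.297807  ] [-0.64270879  0.73466212 -0.14919413  0.157918  ]
in panel [ 27.5233081  -12.38104775 149.57546555] [ -3.99979031   3.6485619  -85.37816431]
cmd [464.11551991 314.13516619 189.1006502 ] [-0.62080099  0.73991372 -0.17744022  0.18880888]
```

Run:
```python
from plan import *
q=R.from_quat([0.01,0.976,-0.006,0.217])
np.savez("cmd.npz",p=[507.06,299.19,191.23],q=q.as_quat());apply([0,0,-40],[0,0,-10.4]);print(cmd()[0],cmd()[1].as_quat())
o,r=panel();G=r*FL*R.from_euler('z',np.pi);plan([(o+r.apply([-15,0,110.]),G,9)])
```

```text
[490.11806856 299.8322078  227.45924962] [-0.64057774  0.73656349 -0.14857356  0.15830438]
[-1.0, 4.0, 5.0] [0.05, 0.06, -1.32]
[-2.0, 9.0, 10.0] [0.1, 0.11, -2.63]
[-3.0, 13.0, 14.0] [0.16, 0.17, -3.95]
[-4.0, 18.0, 19.0] [0.21, 0.23, -5.27]
[-5.0, 22.0, 24.0] [0.26, 0.28, -6.59]
[-6.0, 27.0, 29.0] [0.31, 0.34, -7.9]
[-7.0, 31.0, 34.0] [0.36, 0.4, -9.22]
[-8.0, 35.0, 39.0] [0.42, 0.46, -10.54]
[-9.0, 40.0, 43.0] [0.47, 0.51, -11.85]
```

step_arm:
  motion:
    - {"slide":[-1,4,5],"dr":[0.05,0.06,-1.31],"jaw":60}
    - {"slide":[-2,9,10],"dr":[0.1,0.11,-2.62],"jaw":60}
    - {"slide":[-3,13,14],"dr":[0.16,0.17,-3.93],"jaw":60}
    - {"slide":[-4,18,19],"dr":[0.21,0.23,-5.24],"jaw":60}
    - {"slide":[-5,22,24],"dr":[0.26,0.28,-6.55],"jaw":60}
    - {"slide":[-6,27,29],"dr":[0.31,0.34,-7.86],"jaw":60}
    - {"slide":[-7,31,34],"dr":[0.36,0.4,-9.17],"jaw":60}
    - {"slide":[-8,35,39],"dr":[0.42,0.46,-10.48],"jaw":60}

```text
clock: 5.25
position: [476.3, 312.2, 177.5]
ee_rot: [0.96, -0.117, 0.255, -0.013]
contact_force: [0.4, -0.3, 0.3]
gripper_width: 60.3
grasp_force: 0.0
```

Run:
```python
from plan import *
apply([-8,35,39],[.42,.46,-10.48]);s=arm.read_state();print(s["joints"].round(3),cmd()[0]-s["position"],(R.from_quat(s["ee_rot"]).inv()*cmd()[1]).as_rotvec())
o,r=panel();G=r*FL*R.from_euler('z',np.pi);plan([(o+r.apply([-15,0,90.]),G,2)])
```

```text
[ 0.958  0.194 -0.798  1.015 -0.521 -0.517] [ 0.03117357 -0.3857808   0.24110257] [-0.00058051 -0.00074096  0.0062179 ]
[-3.0, -0.0, 12.0] [0.03, 0.03, -0.69]
[-5.0, -0.0, 24.0] [0.06, 0.05, -1.37]
```

Tracking is good now. Finish the alignment at z=90 over the panel, then look.

step_arm:
  motion:
    - {"slide":[-3,0,12],"dr":[0.03,0.03,-0.69],"jaw":60}
    - {"slide":[-5,0,24],"dr":[0.06,0.05,-1.37],"jaw":60}
    - {"slide":[-5,0,24],"dr":[0.06,0.05,-1.37],"jaw":60}
    - {"slide":[-5,0,24],"dr":[0.06,0.05,-1.37],"jaw":60}
    - {"slide":[-5,0,24],"dr":[0.06,0.05,-1.37],"jaw":60}
    - {"slide":[-5,0,24],"dr":[0.06,0.05,-1.37],"jaw":60}
    - {"slide":[-5,0,24],"dr":[0.06,0.05,-1.37],"jaw":60}
    - {"slide":[-5,0,24],"dr":[0.06,0.05,-1.37],"jaw":60}

```text
clock: 6.25
position: [484.0, 312.6, 153.6]
ee_rot: [0.966, -0.027, 0.259, 0.007]
contact_force: [-0.2, 0.4, 0.0]
gripper_width: 60.2
grasp_force: 0.0
```

Run:
```python
from plan import *
apply([-5,0,24],[.06,.05,-1.37]);s=arm.read_state()
o,r=panel();G=r*FL*R.from_euler('z',np.pi);print(s["joints"].round(3),"in panel",r.inv().apply(s["position"]-o), np.degrees((G.inv()*R.from_quat(s["ee_rot"])).as_rotvec()))
snap("side","s3.png",(170,170,280,310),4)
```

```text
[ 0.888  0.229 -0.844  1.202 -0.449 -0.469] in panel [-1.52099897e+01 -3.95610919e-02  8.91887673e+01] [-0.010412   -0.02121036  0.00735877]
```

View pics/s3.png

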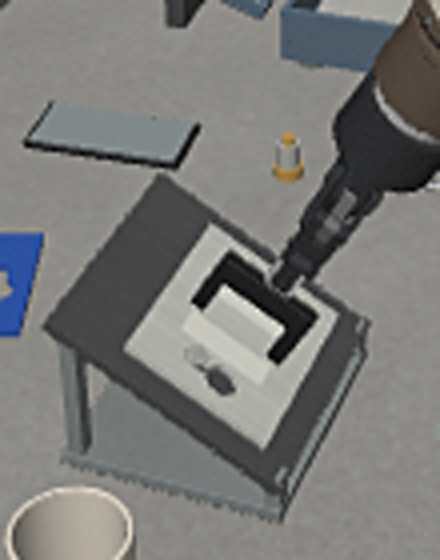

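Fingertip at crop (285,285), handle bar from (228,255) to (318,318). I check this against the projection.

Run:
```python
from plan import *
o,r=panel()
for q in([-15,0,90],[-15,30,87],[-15,-30,87],[25,0,61],[-55,0,61],[-15,0,61]): print(q,((proj("side",o+r.apply(q))-[170,170])*4).round())
```

```text
[-15, 0, 90] [289. 261.]
[-15, 30, 87] [271. 289.]
[-15, -30, 87] [302. 239.]
[25, 0, 61] [224. 252.]
[-55, 0, 61] [316. 318.]
[-15, 0, 61] [270. 285.]
```

Handle and fingers agree with the model. Descend and close.

step_arm:
  motion:
    - {"slide":[0,0,20],"dr":[0,0,0],"jaw":60}
    - {"slide":[0,0,40],"dr":[0,0,0],"jaw":60}
    - {"slide":[0,0,58],"dr":[0,0,0],"jaw":60}
    - {"slide":[0,0,58],"dr":[0,0,0],"jaw":40}
    - {"slide":[0,0,58],"dr":[0,0,0],"jaw":0}
    - {"slide":[0,0,58],"dr":[0,0,0],"jaw":0}
    - {"slide":[0,0,58],"dr":[0,0,0],"jaw":0}
    - {"slide":[0,0,58],"dr":[0,0,0],"jaw":0}

```text
clock: 7.3
position: [512.6, 311.2, 104.1]
ee_rot: [0.966, -0.027, 0.259, 0.007]
contact_force: [-6.4, -1.4, 5.5]
gripper_width: 11.3
grasp_force: 59.8
```

step_arm:
  motion:
    - {"slide":[4,0,-1],"dr":[0,0,0],"jaw":0}
    - {"slide":[9,0,-1],"dr":[0,0,0],"jaw":0}
    - {"slide":[14,0,-1],"dr":[0,0,0],"jaw":0}
    - {"slide":[19,0,-1],"dr":[0,0,0],"jaw":0}
    - {"slide":[23,0,-1],"dr":[0,0,0],"jaw":0}
    - {"slide":[25,0,-1],"dr":[0,0,0],"jaw":0}
    - {"slide":[25,0,-1],"dr":[0,0,0],"jaw":0}
    - {"slide":[25,0,-1],"dr":[0,0,0],"jaw":0}

```text
clock: 8.3
position: [531.8, 310.4, 115.3]
ee_rot: [0.966, -0.025, 0.257, 0.007]
contact_force: [-6.9, 0.9, 0.9]
gripper_width: 11.1
grasp_force: 59.5
```

Run:
```python
from plan import *
apply([0,0,58],[0,0,0]);apply([25,0,-1],[0,0,0]);s=arm.read_state()
o,r=panel();print("in panel",r.inv().apply(s["position"]-o),s["contact_force"],s["grasp_force"])
a=optics.get_image("top")[128:208,122:206];b=optics.get_image("side")[198:294,172:272]
f=lambda i:cv2.resize(i,(400,i.shape[0]*400//i.shape[1]),interpolation=cv2.INTER_CUBIC)
a,b=f(a),f(b);o=np.zeros((384,800,3),np.uint8);o[:a.shape[0],:400]=a;o[:b.shape[0],400:]=b;cv2.imwrite("pics/c4.png",o)
```

```text
in panel [ 7.07128628  0.47020822 32.06144073] [-6.86453794  0.93076697  0.90637514] 59.52847123146057
```

View pics/c4.png

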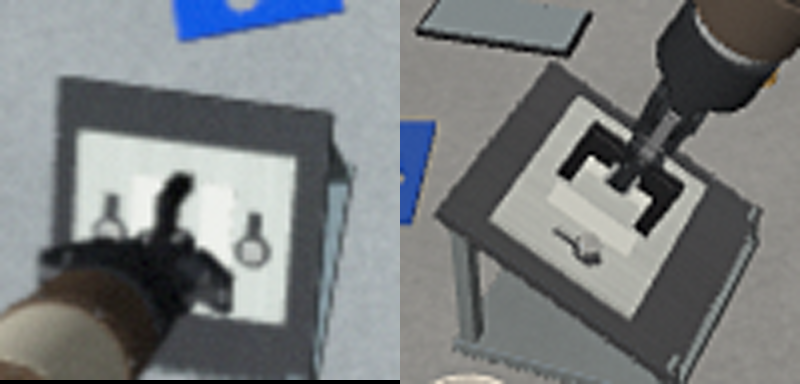

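Both stud heads now lie in the wide ends: the top crop right head is at (252,248), the side crop head at (585,248). I fit the plate's x offset.

Run:
```python
from plan import *
from scipy.optimize import least_squares
T=np.array([(80,130),(297,157)]);S=np.array([(90,222),(175,95),(308,185),(232,318)])
T=(T+.5)/4.762-.5+[122,128];S=(S+.5)/4-.5+[172,198]
o,r=panel()
def f(p):
    C=np.array([[60,75,6],[60,-75,6],[-60,-75,6],[-60,75,6]])+[p[0],p[1],p[2]];W=o+r.apply(C)
    return np.r_[[proj("top",w)-t for w,t in zip(W,T)],[proj("side",w)-t for w,t in zip(W,S)]].ravel()
s=least_squares(f,[8,0,1]);print(s.x,s.fun.round(1))
```

```text
[ 6.64821714  0.11806164 -1.65340803] [ 0.  -0.1 -0.1  0.3  0.  -1.3  0.6  0.4 -0.6  0.9 -0.2 -0. ]
```

Plate is at x≈7, 3 mm short of +10. I push 3 mm more, then lift along the normal.

step_arm:
  motion:
    - {"slide":[2,0,0],"dr":[0,0,0],"jaw":0}
    - {"slide":[3,0,0],"dr":[0,0,0],"jaw":0}
    - {"slide":[3,0,0],"dr":[0,0,0],"jaw":0}
    - {"slide":[3,0,0],"dr":[0,0,0],"jaw":0}
    - {"slide":[3,0,-1],"dr":[0,0,0],"jaw":0}
    - {"slide":[3,0,-2],"dr":[0,0,0],"jaw":0}
    - {"slide":[3,0,-3],"dr":[0,0,0],"jaw":0}
    - {"slide":[3,0,-3],"dr":[0,0,0],"jaw":0}

```text
clock: 9.4
position: [535.2, 309.6, 120.7]
ee_rot: [0.966, -0.027, 0.258, 0.007]
contact_force: [-0.1, 0.4, -3.4]
gripper_width: 10.9
grasp_force: 58.4
```

Run:
```python
from plan import *
apply([3,0,-3],[0,0,0]);s=arm.read_state()
o,r=panel();print("in panel",r.inv().apply(s["position"]-o),r.inv().apply(cmd()[0]-o),s["contact_force"],s["grasp_force"])
```

```text
in panel [12.7229379  -0.16899048 34.98044168] [13.07538138 -0.37505181 35.91646072] [-0.08569854  0.35374427 -3.44166655] 58.35684299468994
```

Only the weight (3.4 N) is felt now, and x is about 12. I ease back 2 mm while lifting along the normal.

step_arm:
  motion:
    - {"slide":[-2,0,0],"dr":[0,0,0],"jaw":0}
    - {"slide":[-2,0,-3],"dr":[0,0,0],"jaw":0}
    - {"slide":[-2,0,-7],"dr":[0,0,0],"jaw":0}
    - {"slide":[-2,0,-12],"dr":[0,0,0],"jaw":0}
    - {"slide":[-2,0,-20],"dr":[0,0,0],"jaw":0}
    - {"slide":[-2,0,-35],"dr":[0,0,0],"jaw":0}
    - {"slide":[-2,0,-60],"dr":[0,0,0],"jaw":0}
    - {"slide":[-2,0,-90],"dr":[0,0,0],"jaw":0}

```text
clock: 10.4
position: [487.7, 311.8, 198.0]
ee_rot: [0.966, -0.027, 0.258, 0.008]
contact_force: [0.4, 0.2, -2.3]
gripper_width: 11.2
grasp_force: 58.6
```

Run:
```python
from plan import *
apply([-2,0,-90],[0,0,0]);s=arm.read_state()
o,r=panel();print("in panel",r.inv().apply(s["position"]-o),s["joints"].round(3),s["contact_force"],s["grasp_force"])
# path to above box, flat, tool y=-world y
F=R.from_quat([1,0,0,0]);print(F.as_matrix())
p,q=cmd();M=np.array([500,80,320.]);H=R.from_rotvec((q.inv()*F).as_rotvec()*.8)
N=np.array([537,-200,250.])
plan([(p+[0,0,90],q,2),(M,F,6)]);print()
np.savez("cmd2.npz",p=M,q=F.as_quat())
```

```text
in panel [ 10.21243927  -0.64783299 125.78708485] [ 0.96   0.18  -0.748  0.939 -0.554 -0.24 ] [ 0.41336131  0.24007947 -2.25633422] 58.56513440608978
[[ 1.  0.  0.]
 [ 0. -1.  0.]
 [ 0.  0. -1.]]
[22.0, -0.0, -39.0] [0.0, 0.0, 0.0]
[45.0, -0.0, -78.0] [0.0, 0.0, 0.0]
[51.0, 38.0, -80.0] [0.02, -0.62, -0.07]
[57.0, 77.0, -83.0] [0.03, -1.25, -0.13]
[64.0, 115.0, -86.0] [0.05, -1.87, -0.2]
[70.0, 154.0, -88.0] [0.07, -2.5, -0.26]
[76.0, 192.0, -91.0] [0.08, -3.12, -0.33]
[82.0, 231.0, -93.0] [0.1, -3.75, -0.39]
```

step_arm:
  motion:
    - {"slide":[22,0,-39],"dr":[0,0,0],"jaw":0}
    - {"slide":[45,0,-78],"dr":[0,0,0],"jaw":0}
    - {"slide":[51,38,-80],"dr":[0.02,-0.62,-0.07],"jaw":0}
    - {"slide":[57,77,-83],"dr":[0.03,-1.25,-0.13],"jaw":0}
    - {"slide":[64,115,-86],"dr":[0.05,-1.87,-0.2],"jaw":0}
    - {"slide":[70,154,-88],"dr":[0.07,-2.5,-0.26],"jaw":0}
    - {"slide":[76,192,-91],"dr":[0.08,-3.12,-0.33],"jaw":0}
    - {"slide":[82,231,-93],"dr":[0.1,-3.75,-0.39],"jaw":0}

```text
clock: 11.4
position: [499.3, 80.0, 320.2]
ee_rot: [1.0, 0.001, -0.002, -0.001]
contact_force: [0.5, 0.2, -3.5]
gripper_width: 11.1
grasp_force: 58.8
```

Run:
```python
from plan import *
apply([82,231,-93],[.1,-3.75,-.39]);s=arm.read_state()
print(s["position"],cmd()[0],s["ee_rot"],s["joints"].round(3),s["grasp_force"])
F=R.from_quat([1,0,0,0]);plan([(np.array([532,-292,200.]),F,8)])
```

```text
[499.2555652   80.00314328 320.18776319] [500.00093767  79.82290588 319.93052771] [ 9.99997196e-01  8.39527145e-04 -1.86294143e-03 -1.19686198e-03] [ 0.478  0.127 -0.118 -0.004 -1.328  1.095] 58.77285718917847
[4.0, 46.0, 15.0] [-0.0, 0.0, -0.0]
[8.0, 93.0, 30.0] [-0.0, 0.0, -0.0]
[12.0, 139.0, 45.0] [-0.0, 0.0, -0.0]
[16.0, 186.0, 60.0] [-0.0, 0.0, -0.0]
[20.0, 232.0, 75.0] [-0.0, 0.0, -0.0]
[24.0, 279.0, 90.0] [-0.0, 0.0, -0.0]
[28.0, 325.0, 105.0] [-0.0, 0.0, -0.0]
[32.0, 372.0, 120.0] [-0.0, 0.0, -0.0]
```

step_arm:
  motion:
    - {"slide":[4,46,15],"dr":[0,0,0],"jaw":0}
    - {"slide":[8,93,30],"dr":[0,0,0],"jaw":0}
    - {"slide":[12,139,45],"dr":[0,0,0],"jaw":0}
    - {"slide":[16,186,60],"dr":[0,0,0],"jaw":0}
    - {"slide":[20,232,75],"dr":[0,0,0],"jaw":0}
    - {"slide":[24,279,90],"dr":[0,0,0],"jaw":0}
    - {"slide":[28,325,105],"dr":[0,0,0],"jaw":0}
    - {"slide":[32,372,120],"dr":[0,0,0],"jaw":0}

```text
clock: 12.4
position: [532.0, -292.2, 199.3]
ee_rot: [1.0, 0.0, -0.0, -0.001]
contact_force: [0.4, 0.6, -2.9]
gripper_width: 11.3
grasp_force: 58.8
```

step_arm:
  motion:
    - {"slide":[2,0,25],"dr":[0,0,0],"jaw":0}
    - {"slide":[4,0,50],"dr":[0,0,0],"jaw":0}
    - {"slide":[4,0,75],"dr":[0,0,0],"jaw":0}
    - {"slide":[4,0,90],"dr":[0,0,0],"jaw":0}
    - {"slide":[4,0,90],"dr":[0,0,0],"jaw":0}
    - {"slide":[4,0,90],"dr":[0,0,0],"jaw":0}
    - {"slide":[4,0,90],"dr":[0,0,0],"jaw":0}
    - {"slide":[4,0,90],"dr":[0,0,0],"jaw":0}

```text
clock: 13.4
position: [536.3, -292.0, 110.4]
ee_rot: [1.0, -0.0, 0.0, 0.001]
contact_force: [-0.0, 1.0, -3.2]
gripper_width: 11.2
grasp_force: 59.1
```

Run:
```python
from plan import *
a=optics.get_image("top")[140:240,290:400];b=optics.get_image("side")[130:200,230:320]
f=lambda i:cv2.resize(i,(400,i.shape[0]*400//i.shape[1]),interpolation=cv2.INTER_CUBIC)
a,b=f(a),f(b);o=np.zeros((384,800,3),np.uint8);o[:a.shape[0],:400]=a;o[:b.shape[0],400:]=b;cv2.imwrite("pics/c5.png",o)
s=arm.read_state();print(s["position"],s["contact_force"],s["joints"].round(2))
```

```text
[ 536.1024337  -291.97513671  110.05926472] [ 0.23859558  0.22159253 -3.3414642 ] [-0.23  0.47 -0.19  0.   -0.91  1.8 ]
```

View pics/c5.png

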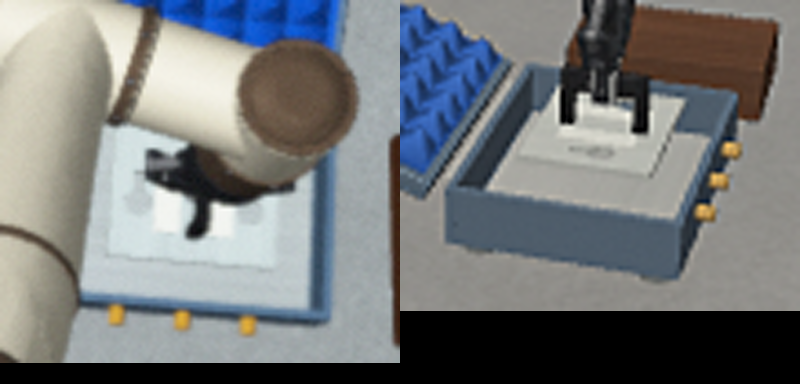

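The plate hangs level, clear of the walls: top crop bottom edge at v≈265 against the wall at 300. The side view shows it inside the rim. Lower gently.

step_arm:
  motion:
    - {"slide":[0,0,15],"dr":[0,0,0],"jaw":0}
    - {"slide":[0,0,30],"dr":[0,0,0],"jaw":0}
    - {"slide":[0,0,42],"dr":[0,0,0],"jaw":0}
    - {"slide":[0,0,48],"dr":[0,0,0],"jaw":0}
    - {"slide":[0,0,50],"dr":[0,0,0],"jaw":0}
    - {"slide":[0,0,51],"dr":[0,0,0],"jaw":0}
    - {"slide":[0,0,52],"dr":[0,0,0],"jaw":0}
    - {"slide":[0,0,52],"dr":[0,0,0],"jaw":0}

```text
clock: 14.5
position: [536.1, -292.0, 57.9]
ee_rot: [1.0, -0.0, -0.0, 0.0]
contact_force: [0.4, 0.7, -3.9]
gripper_width: 10.9
grasp_force: 59.1
```

step_arm:
  motion:
    - {"slide":[0,0,0.5],"dr":[0,0,0],"jaw":0}
    - {"slide":[0,0,1],"dr":[0,0,0],"jaw":0}
    - {"slide":[0,0,1.5],"dr":[0,0,0],"jaw":0}
    - {"slide":[0,0,2],"dr":[0,0,0],"jaw":0}
    - {"slide":[0,0,2],"dr":[0,0,0],"jaw":0}
    - {"slide":[0,0,2],"dr":[0,0,0],"jaw":0}
    - {"slide":[0,0,2],"dr":[0,0,0],"jaw":0}
    - {"slide":[0,0,2],"dr":[0,0,0],"jaw":0}

```text
clock: 15.5
position: [536.0, -292.0, 55.6]
ee_rot: [1.0, -0.0, -0.0, 0.0]
contact_force: [-0.5, -0.7, -3.0]
gripper_width: 11.1
grasp_force: 59.1
```

step_arm:
  motion:
    - {"slide":[0,0,0.5],"dr":[0,0,0],"jaw":0}
    - {"slide":[0,0,0.5],"dr":[0,0,0],"jaw":0}
    - {"slide":[0,0,1],"dr":[0,0,0],"jaw":0}
    - {"slide":[0,0,1],"dr":[0,0,0],"jaw":0}
    - {"slide":[0,0,1.5],"dr":[0,0,0],"jaw":0}
    - {"slide":[0,0,1.5],"dr":[0,0,0],"jaw":0}
    - {"slide":[0,0,1.5],"dr":[0,0,0],"jaw":0}
    - {"slide":[0,0,1.5],"dr":[0,0,0],"jaw":0}

```text
clock: 16.5
position: [536.0, -292.0, 54.8]
ee_rot: [1.0, -0.0, -0.0, 0.001]
contact_force: [-4.3, 2.0, 6.2]
gripper_width: 11.1
grasp_force: 60.3
```

The floor carries the plate (+6 N). Let go, then rise.

step_arm:
  motion:
    - {"slide":[0,0,0],"dr":[0,0,0],"jaw":14}
    - {"slide":[0,0,0],"dr":[0,0,0],"jaw":20}
    - {"slide":[0,0,0],"dr":[0,0,0],"jaw":40}
    - {"slide":[0,0,0],"dr":[0,0,0],"jaw":50}
    - {"slide":[0,0,0],"dr":[0,0,0],"jaw":50}
    - {"slide":[0,0,-10],"dr":[0,0,0],"jaw":50}
    - {"slide":[0,0,-30],"dr":[0,0,0],"jaw":50}
    - {"slide":[0,0,-60],"dr":[0,0,0],"jaw":50}

```text
clock: 17.5
position: [535.5, -291.8, 114.6]
ee_rot: [1.0, -0.0, -0.001, 0.0]
contact_force: [-0.0, 0.1, 0.2]
gripper_width: 49.9
grasp_force: 0.0
```

step_arm:
  motion:
    - {"slide":[0,0,-50],"dr":[0,0,0],"jaw":50}
    - {"slide":[0,0,-100],"dr":[0,0,0],"jaw":50}
    - {"slide":[0,0,-150],"dr":[0,0,0],"jaw":50}
    - {"slide":[-20,-40,-170],"dr":[0,0,0],"jaw":50}
    - {"slide":[-40,-90,-180],"dr":[0,0,0],"jaw":50}
    - {"slide":[-60,-140,-180],"dr":[0,0,0],"jaw":50}
    - {"slide":[-80,-190,-180],"dr":[0,0,0],"jaw":50}
    - {"slide":[-80,-190,-180],"dr":[0,0,0],"jaw":50}

```text
clock: 18.5
position: [455.0, -99.6, 295.6]
ee_rot: [1.0, 0.002, 0.001, 0.0]
contact_force: [0.1, -0.1, 0.1]
gripper_width: 49.8
grasp_force: 0.0
```

Run:
```python
from h import *
snap("top","t6.png",s=1.5);snap("side","s6.png",(120,110,376,302),3)
```

```text
(no output)
```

View pics/t6.png

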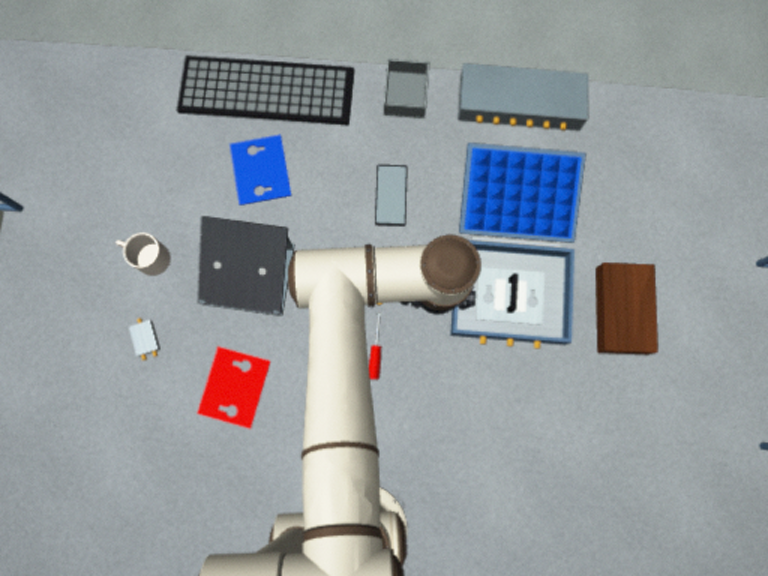

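View pics/s6.png

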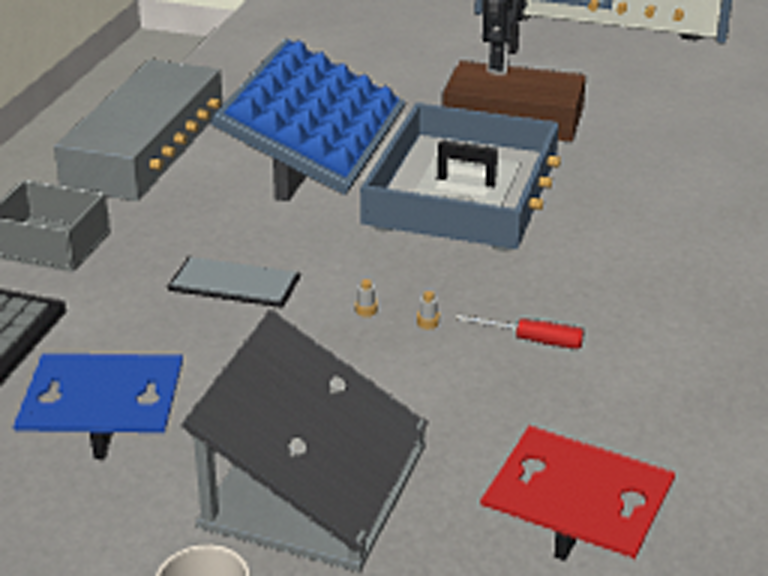

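The plate lies flat in the box, handle up, at top-view (512,296). The stand's studs are bare, the bystanders are unmoved, and the arm is clear.

```bash
python3 -c "
from bench import arm
print(arm.job_done())"
```

```text
the job is handed in; nothing more can be done
None
```

The plate is off the stand and lies flat, handle up, on the box floor; I let go, moved the arm clear and handed the job in at about 19 s of the 48 s, with nothing else on the bench visibly moved.

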